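# Get the carton out from behind the pantry canisters

## Task

Get the carton out from behind the canisters: first stand all three canisters on the black side mat, then lay the carton flat in the middle of the wooden board, lengthwise along it, and only then put the canisters back on the shelf, each centred on the mat of the same colour as its lid (they may have been muddled). Never tip a canister over, and leave the oil bottle where it is.

Things in the scene. Friction and masses are not known exactly. Their poses are not given: they have to be found in the camera images.
- can_red: loose food canister with a red lid: an upright plastic cylinder, 56 mm in diameter and 112 mm tall in all, white with a red band low down, its top 22 mm the fixed red lid of the same diameter (one solid piece, 0.2 to 0.42 kg). Origin: centre of its underside, z up.
- can_yellow: loose food canister with a yellow lid: an upright plastic cylinder, 56 mm in diameter and 112 mm tall in all, white with a yellow band low down, its top 22 mm the fixed yellow lid of the same diameter (one solid piece, 0.2 to 0.42 kg). Origin: centre of its underside, z up.
- can_blue: loose food canister with a blue lid: an upright plastic cylinder, 56 mm in diameter and 112 mm tall in all, white with a blue band low down, its top 22 mm the fixed blue lid of the same diameter (one solid piece, 0.2 to 0.42 kg). Origin: centre of its underside, z up.
- carton: loose stiff carton lying flat, brown cardboard with a green middle and white stripes, a solid block 50 x 200 x 45 mm (x across, y long, z up; 0.28 to 0.56 kg). Origin: centre of its underside. At the start it lies behind the three canisters (on their far side from the robot), its long side 10 to 16 mm from them.
- pad_red: red mat, fixed, 72 (x, away from the robot) x 80 (y) x 2 mm; origin: centre of its underside. The three coloured mats lie in a row along y, 88 mm centre to centre, on a fixed shelf 12 mm high (190 x 290 mm) that also carries the carton. At the start a canister of any colour stands on each mat, a border of the mat showing round it.
- pad_yellow: yellow mat, fixed, 72 (x, away from the robot) x 80 (y) x 2 mm; origin: centre of its underside. The three coloured mats lie in a row along y, 88 mm centre to centre, on a fixed shelf 12 mm high (190 x 290 mm) that also carries the carton. At the start a canister of any colour stands on each mat, a border of the mat showing round it.
- pad_blue: blue mat, fixed, 72 (x, away from the robot) x 80 (y) x 2 mm; origin: centre of its underside. The three coloured mats lie in a row along y, 88 mm centre to centre, on a fixed shelf 12 mm high (190 x 290 mm) that also carries the carton. At the start a canister of any colour stands on each mat, a border of the mat showing round it.
- side_mat: black rubber mat, fixed on the table to the left or right of the shelf, 280 (x) x 130 (y) x 3 mm: the side area, with room for three canisters in a line along its x. Origin: centre of its underside; top face 3 mm above.
- board: dark wooden serving board, fixed on the table on the other side of the shelf, 250 (x, long) x 110 (y) x 12 mm. Origin: centre of its underside; top face 12 mm above.
- oil: bystander: green glass oil bottle standing beyond the shelf, 60 mm in diameter, 210 mm tall. Origin: centre of its underside. (A wooden mill and a soup can, up to 170 mm tall, stand beyond the side mat and the board, about 0.85 m from the robot.)

How it is judged:
On the way, in this order (a step that is already met when the one before it is completed fails the run):
1. all three canisters stand upright and released on the side mat (x of can_red in the frame of side_mat between -0.13 and 0.13 m and y of can_red in the frame of side_mat between -0.058 and 0.058 m and z of can_red in the frame of side_mat between -0.004 and 0.009 m and angle between each of can_red, can_yellow, can_blue's own z axis and vertical below 0.12 rad and linear speed of each of can_red, can_yellow, can_blue below 0.03 m/s and contact force between the fingers and can_red below 0.2 N and x of can_yellow in the frame of side_mat between -0.13 and 0.13 m and y of can_yellow in the frame of side_mat between -0.058 and 0.058 m and z of can_yellow in the frame of side_mat between -0.004 and 0.009 m and contact force between the fingers and can_yellow below 0.2 N and x of can_blue in the frame of side_mat between -0.13 and 0.13 m and y of can_blue in the frame of side_mat between -0.058 and 0.058 m and z of can_blue in the frame of side_mat between -0.004 and 0.009 m and contact force between the fingers and can_blue below 0.2 N), for 0.2 s.
2. the carton lies released in the middle of the board, along it, with all three canisters still on the side mat (all of step 1 and x of carton in the frame of board between -0.018 and 0.018 m and y of carton in the frame of board between -0.014 and 0.014 m and z of carton in the frame of board between 0.006 and 0.018 m and angle between the y axis of carton and the x axis of board, either way round below 0.2 rad and angle between carton's own z axis and vertical below 0.1 rad and linear speed of carton below 0.03 m/s and contact force between the fingers and carton below 0.2 N), for 0.2 s.
At the end, for the whole second after the job is handed in: Each canister stands upright, released and at rest on the mat of its lid's colour, its axis within 13 mm of the mat's centre; the carton lies flat and released on the board, its centre within 18 mm lengthwise and 14 mm crosswise of the board's centre, its length within 0.2 rad of the board's (x of carton in the frame of board between -0.018 and 0.018 m and y of carton in the frame of board between -0.014 and 0.014 m and z of carton in the frame of board between 0.006 and 0.018 m and angle between the y axis of carton and the x axis of board, either way round below 0.2 rad and angle between each of carton, can_red, can_yellow, can_blue's own z axis and vertical below 0.1 rad and linear speed of each of carton, can_red, can_yellow, can_blue below 0.03 m/s and contact force between the fingers and carton below 0.2 N and horizontal distance between can_red and pad_red below 0.013 m and z of can_red in the frame of pad_red between -0.004 and 0.008 m and contact force between the fingers and can_red below 0.2 N and horizontal distance between can_yellow and pad_yellow below 0.013 m and z of can_yellow in the frame of pad_yellow between -0.004 and 0.008 m and contact force between the fingers and can_yellow below 0.2 N and horizontal distance between can_blue and pad_blue below 0.013 m and z of can_blue in the frame of pad_blue between -0.004 and 0.008 m and contact force between the fingers and can_blue below 0.2 N); the robot touches nothing.
It fails at once if a canister was tipped over (more than 0.6 rad) (angle between any of can_red, can_yellow, can_blue's own z axis and vertical above 0.6 rad).
It fails at once if the oil bottle was moved more than 30 mm or knocked over (distance of oil from where it was at the start of the episode above 0.03 m or angle between oil's own z axis and vertical above 0.4 rad).
It also fails if it takes over 138 s, if anything falls off the work surface, if the arm or the gripper's body presses on something with over 40 N, if the wrist force passes 120 N, or if a joint passes its speed limit or range.

## Robot

A 7-joint arm with a two-finger parallel gripper is mounted at the origin on the work surface. World frame = base frame: x ahead of the robot, y to its left, z up, the work surface at z = 0. Lengths are in m, angles in rad, forces in N, time in s.
With the tool pointing down it reaches from about 0.35 to 0.9 m from the base axis. Payload 7.2 kg.
Tool frame: the origin (TCP) lies at the very end of the fingers, on their centre line; the grasp point (between the pads) lies 19 mm behind it; z points along the fingers, y is the line along which they close (so a half turn about z gives the same grasp; the last joint's range is limited). The gripper opens to 88 mm and grips with 3 to 60 N. Pads are 20 mm wide; open, the fingers measure 115 mm over their backs; the gripper's body (75 mm by 178 mm) begins 61 mm behind the grasp point.
Start: joints at [-0.068, 0.411, -0.013, 1.596, 0.006, 1.134, -0.082], TCP at [0.625, -0, 0.223] pointing down, gripper open.
Joint ranges: [-2.95, 2.95], [-0.29, 1.99], [-1.47, 1.44], [0.14, 2.54], [-1.03, 4.17], [0.13, 1.85], [-2.86, 2.86]. Speed limits (rad/s): [2.39, 2.39, 3.01, 3.01, 3.14, 3.14, 3.14].

## Interface

Orientations are given as a rotation vector (axis times angle).
In Python, from bench import sense, read_camera, camera_params, sign_off, recognise, tip_of gives the robot as it stands.
- The arm moves only by the shell command python3 -m creep 'ROWS' [OPENING] [FORCE]. ROWS is JSON, a list of rows, each a list of 6 numbers: the shift along the tool's x, y, z in mm, then the turn, a rotation vector about the tool's x, y, z in rad. In form: [[tx, ty, tz, rx, ry, rz], ...]. A call has 1 to 10 rows; each row shifts and turns the commanded pose from where the row before left it, along the tool's axes as they then stand; what a row does not reach is not made up. A row lasts 1/8 s, in which the tool goes at most 62.5 mm and 10.7 degrees, less where a joint would pass 70% of its speed; a pose out of reach is approached as far as the arm can. A call is refused whole if a number of a shift passes 62.5 or a number of a turn 0.188, either way. A call with a gripper value outside its range is refused whole. OPENING is the finger opening in mm, from 0 to 87.8, set as the call begins (- or left out, the last holds). The fingers move at their own pace and stop on an object; FORCE is the grip in N (left out, the last holds). Time passes only in rows, so rows that do not move let the fingers close. It gives the time, the measured TCP pose, the force, the opening and the grip force at its end, in the units of the state.
- sense(): the state, without advancing time (a new reading comes with each control period).
- read_camera(name): name is "scene" or "side" or "wrist"; returns the picture (480x640x3 uint8, red, green, blue); there is no depth.
- camera_params(name): a dict with "fov_y" (degrees; the focal length in pixels is half the picture's height over the tangent of half this angle, whatever the lens; pixels are square), "cx", "cy" (the principal point, pixels), "k1" (the pictures are not rectified: a ray, as slopes to the right and down, at radius r is drawn at 1 + k1 r^2 times it, then the intrinsics apply), "world_to_cam" (4x4, takes a point from world to camera coordinates). Camera axes: x right, y up, looking along -z (the intrinsics and any distortion apply to the point x, -y, -z); pixel columns grow to the right and rows downward; lengths in m; the calibration is good to about 2 mm. A picture is of the moment at which its call begins: read the wrist's pose just before it. camera_params takes no time and is no camera call; for the wrist camera it gives the pose at the moment of the call.
- sign_off(): hands the job in; it is judged then, once.
Trained networks look in the newest picture that a camera, given by its name, has taken for a name from the list of things; names that differ only in an ending like _2 or _b are one class to them, and where a whole thing is asked for, a point or a joint stands for the part that bears it (a point fixed in the world has none). Each returns a list of dicts, best first, with "score" (0 to 1); they miss things now and then, are a little off and sometimes report something else, mostly with a low value. They report only what shows in the picture. A call takes as long as a camera call.
- recognise(camera, name): "box" ([left, top, right, bottom] in pixels, round what is visible of it).
- tip_of(camera, name): "point" ([row, column] in pixels: a listed point, or the origin of a listed thing).
The state is a dict: "clock": time; "qpos": joint angles; "qvel": joint speeds; "joint_torque": joint torques, N m; "eef_pos": TCP position; "tool_rot": TCP orientation; "ft_force": force on the tool from outside, world axes, zero at the start; "wrist_torque": the same for the moment, N m; "opening": finger opening in m; "finger_force": force on a finger pad.
Only numpy, scipy, OpenCV 4.12 (cv2) and the standard library are available. Lean on these libraries where they do the work, as an engineer would, in place of code of your own. Each camera call takes 0.05 s, during which the arm holds its last target. There are 200 camera calls.

## Working session

There is one attempt and no reset: what is moved stays moved. The work goes in short steps, Python scripts to look and compute and a shell command to move; the robot and the scene stay as the last step left them, time stands still between calls to the robot, and variables do not carry over. Pictures are saved under pics/ and viewed, at most 14 in all, crops included, and the job is handed in when it is done.

```bash
mkdir -p pics; ls
python3 - <<'E'
from bench import *
import cv2,numpy as np
np.set_printoptions(precision=4,suppress=True)
s=sense(); print(s['clock'],s['eef_pos'],s['tool_rot'],s['opening'])
for c in ['scene','side','wrist']:
    p=camera_params(c); print(c,p['fov_y'],p['cx'],p['cy'],p['k1']); print(np.array(p['world_to_cam']))
    cv2.imwrite(f'pics/{c}0.png',read_camera(c)[:,:,::-1])
E
```

```text
pics
0.0 [ 0.6245 -0.      0.2218] [-2.2207 -2.2207  0.0019] 0.0879020740804341
scene 49.16463486228122 323.85601983550856 237.52264230789064 0.00014158267245898106
[[ 0.5651  0.825   0.0043 -0.3449]
 [-0.4526  0.3056  0.8377  0.263 ]
 [ 0.6898 -0.4753  0.546  -1.4627]
 [ 0.      0.      0.      1.    ]]
side 51.89606585665431 320.06612168120574 242.51054896920624 -0.0036814954865325355
[[-0.6487 -0.7609  0.0155  0.429 ]
 [ 0.5868 -0.4872  0.6468 -0.4068]
 [-0.4845  0.4287  0.7625 -0.8347]
 [ 0.      0.      0.      1.    ]]
wrist 69.19032299324311 320.120731136954 235.4897637445079 -0.06125953207321829
[[ 1.      0.0013 -0.0032 -0.6232]
 [-0.0022  0.9529 -0.3034  0.038 ]
 [ 0.0026  0.3034  0.9529 -0.393 ]
 [ 0.      0.      0.      1.    ]]
```

View pics/scene0.png

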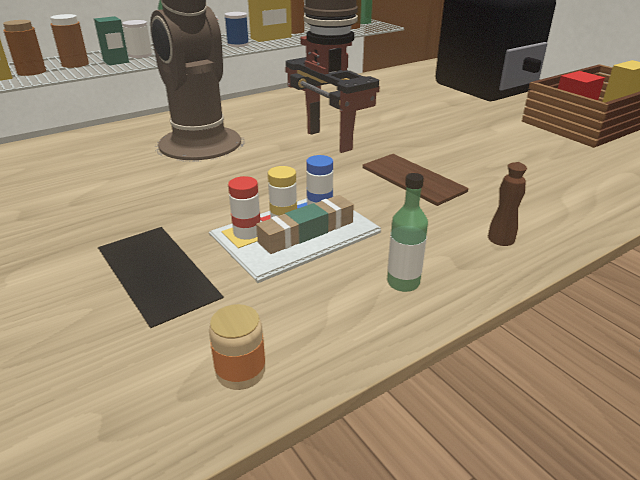

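View pics/side0.png

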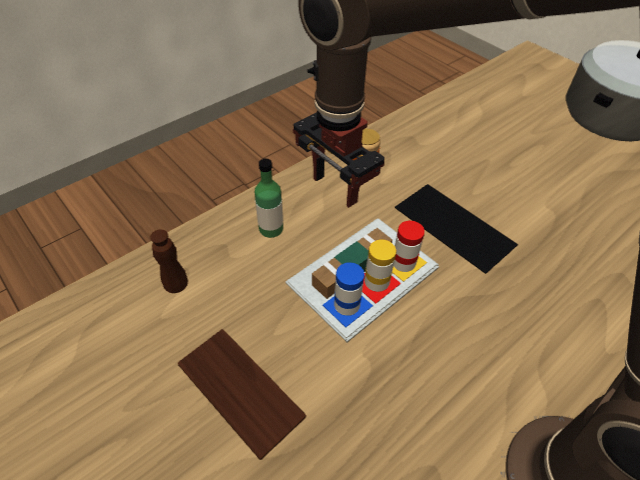

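View pics/wrist0.png

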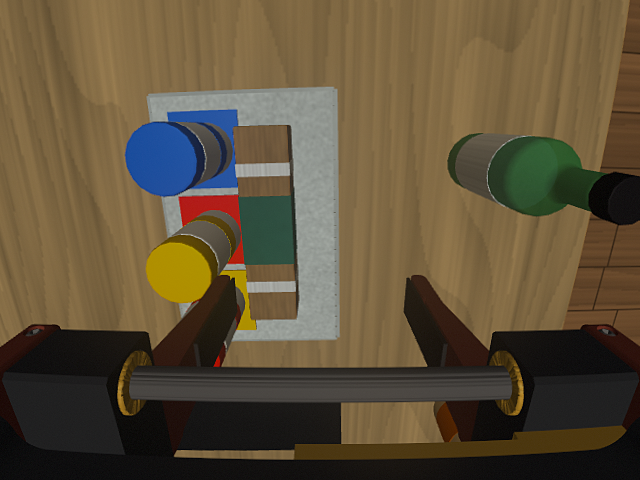

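The scene view shows the red, yellow and blue lids at about (243,187), (282,175) and (319,163), with the carton in front of them. The black side mat is at (160,275), the board at (415,178) and the oil bottle at (406,240). The side view has the lids at (410,232), (381,252) and (349,275), and shows red standing on the yellow mat, yellow on the red mat and blue on the blue mat. The wrist view shows that image right is +x and image up is +y, with the carton at (265,220).

```bash
cat > h.py <<'E'
import numpy as np,cv2
from bench import *
from scipy.optimize import least_squares
np.set_printoptions(precision=4,suppress=True)
def proj(p,X):
    M=np.array(p['world_to_cam']); X=np.atleast_2d(X); c=X@M[:3,:3].T+M[:3,3]
    s=np.c_[c[:,0],-c[:,1]]/-c[:,2:3]; s=s*(1+p['k1']*(s**2).sum(1,keepdims=True))
    f=240/np.tan(np.radians(p['fov_y'])/2); return s*f+[p['cx'],p['cy']]
def cyl(x,y,z0,z1,r=.028):
    a=np.linspace(0,2*np.pi,48,endpoint=False); c=np.c_[x+r*np.cos(a),y+r*np.sin(a)]
    return np.vstack([np.c_[c,0*a+z] for z in(z0,z1)])
def rect(x,y,yaw,z0,z1,lx,ly):
    c=np.array([[1,1],[-1,1],[-1,-1],[1,-1]])*[lx/2,ly/2]; R=np.array([[np.cos(yaw),-np.sin(yaw)],[np.sin(yaw),np.cos(yaw)]])
    c=c@R.T+[x,y]; return np.vstack([np.c_[c,np.full(4,z)] for z in(z0,z1)])
def feat(pts,yaw=False):
    h=cv2.convexHull(np.float32(pts).reshape(-1,1,2)); m=cv2.moments(h); f=[m['m10']/m['m00'],m['m01']/m['m00']]
    if yaw:
        f+=[x/m['m00']**1.5*60 for x in(m['mu20'],m['mu11'],m['mu02'])]
    return f
HUE={'red':((0,8),(172,180)),'yellow':((20,28),),'blue':((105,125),)}
def mask(img,col):
    h=cv2.cvtColor(img,cv2.COLOR_RGB2HSV)
    if col=='black': m=(h[...,2]<45)
    elif col=='board': m=(h[...,2]<110)&(h[...,1]>90)&((h[...,0]<14)|(h[...,0]>170))
    else:
        m=np.zeros(h.shape[:2],bool)
        for a,b in HUE[col]: m|=(h[...,0]>=a)&(h[...,0]<=b)
        m&=(h[...,1]>170)&(h[...,2]>70)
    return cv2.morphologyEx(m.astype(np.uint8),cv2.MORPH_OPEN,np.ones((2,2)))
def blob(img,col,near):
    m=mask(img,col); n,l,st,c=cv2.connectedComponentsWithStats(m)
    ok=[i for i in range(1,n) if st[i,4]>60]; i=min(ok,key=lambda i:np.hypot(*(c[i]-near)))
    ys,xs=np.nonzero(l==i); return np.c_[xs,ys],st[i]
def fit(model,x0,obs,yaw=False):
    # obs: list of (params, points)
    T=[np.array(feat(o,yaw)) for _,o in obs]
    f=lambda v:np.concatenate([np.array(feat(proj(p,model(*v)),yaw))-t for (p,_),t in zip(obs,T)])
    r=least_squares(f,x0,x_scale=.05,diff_step=1e-3); return r.x,np.abs(r.fun).max()
E
python3 - <<'E'
from h import *
I={c:read_camera(c) for c in('scene','side')};P={c:camera_params(c) for c in I}
near={'red':((243,187),(410,232)),'yellow':((282,175),(381,252)),'blue':((319,163),(349,275))}
for k,v in near.items():
    o=[];S=[]
    for c,n in zip(I,v):
        b,st=blob(I[c],k,n);o.append((P[c],b));S.append(st)
    print(k,*fit(lambda x,y,z:cyl(x,y,z-.022,z),[.6,0,.126],o),S)
for k,col,v,d in (('side_mat','black',((160,275),(455,227)),(.28,.13)),('board','board',((415,178),(242,392)),(.25,.11))):
    o=[];S=[]
    for c,n in zip(I,v):
        b,st=blob(I[c],col,n);o.append((P[c],b));S.append(st)
    y0=-.25 if k=='side_mat' else .25
    print(k,*fit(lambda x,y,w,z:rect(x,y,w,z-.002,z,*d),[.6,y0,0,.005],o,True),S)
for k in('can_red','can_yellow','can_blue','side_mat','board','oil','carton','pad_red','pad_yellow','pad_blue'):
    q=[]
    for c in I:
        t=tip_of(c,k); q.append((c,t[0]['point'][::-1],t[0]['score']) if t else None)
    q=[a for a in q if a]
    if len(q)==2:
        f=lambda v:np.concatenate([proj(P[c],v)[0]-a for c,a,_ in q]); r=least_squares(f,[.6,0,0])
        print(k,r.x,np.abs(r.fun).max(),[a[2] for a in q])
    else: print(k,q)
E
```

```text
red [0.6436 0.1802 0.2787] 166.6753130812624 [array([559,  72,  46,  29, 882], dtype=int32), array([399, 222,  26,  25, 540], dtype=int32)]Traceback (most recent call last):
  File "<stdin>", line 7, in <module>
  File "h.py", line 32, in blob
    ok=[i for i in range(1,n) if st[i,4]>60]; i=min(ok,key=lambda i:np.hypot(*(c[i]-near)))
                                                ~~~^^^^^^^^^^^^^^^^^^^^^^^^^^^^^^^^^^^^^^^^
ValueError: min() iterable argument is empty
```

Run:
```python
from h import *
for c,pts in {'scene':[(243,187),(243,198),(282,174),(282,184),(319,163),(319,171),(160,275),(415,178),(240,237),(100,250)],'side':[(410,229),(410,240),(381,248),(381,260),(349,272),(349,283),(455,227),(242,392),(230,470)]}.items():
    h=cv2.cvtColor(read_camera(c),cv2.COLOR_RGB2HSV); print(c,[tuple(map(int,h[y,x])) for x,y in pts])
```

```text
scene [(2, 164, 219), (3, 200, 111), (23, 128, 233), (21, 137, 140), (109, 143, 208), (114, 107, 122), (20, 40, 57), (9, 49, 67), (27, 17, 150), (18, 30, 42)]
side [(1, 221, 220), (1, 228, 113), (24, 204, 231), (21, 209, 138), (109, 210, 199), (110, 206, 202), (135, 23, 22), (10, 168, 70), (18, 115, 166)]
```

```bash
sed -i "s/m&=(h\[...,1\]>170)/m\&=(h[...,1]>(95 if col!='yellow' else 115))/; s/m=(h\[...,2\]<45)/m=(h[...,2]<85)/; s/m=(h\[...,2\]<110)&.*/m=(h[...,2]<105)/" h.py
cat > loc.py <<'E'
from h import *
I={c:read_camera(c) for c in('scene','side')};P={c:camera_params(c) for c in I}
near={'red':((243,187),(410,232)),'yellow':((282,175),(381,252)),'blue':((319,163),(349,275))}
for k,v in near.items():
    o=[];S=[]
    for c,n in zip(I,v):
        b,st=blob(I[c],k,n);o.append((P[c],b));S.append(st)
    print(k,*fit(lambda x,y,z:cyl(x,y,z-.022,z),[.6,0,.126],o),*S)
for k,col,v,d in (('side_mat','black',((160,275),(455,227)),(.28,.13)),('board','board',((415,178),(242,392)),(.25,.11))):
    o=[];S=[]
    for c,n in zip(I,v):
        b,st=blob(I[c],col,n);o.append((P[c],b));S.append(st)
    y0=-.25 if k=='side_mat' else .25
    print(k,*fit(lambda x,y,w,z:rect(x,y,w,z-.002,z,*d),[.6,y0,0,.005],o,True),*S)
for k in('can_red','can_yellow','can_blue','side_mat','board','oil','carton','pad_red','pad_yellow','pad_blue'):
    q=[]
    for c in I:
        t=tip_of(c,k); q.append((c,t[0]['point'][::-1],t[0]['score']) if t else None)
    q=[a for a in q if a]
    if len(q)==2:
        f=lambda v:np.concatenate([proj(P[c],v)[0]-a for c,a,_ in q]); r=least_squares(f,[.6,0,0])
        print(k,r.x,np.abs(r.fun).max(),[a[2] for a in q])
    else: print(k,q)
E
python3 loc.py
```

```text
red [ 0.5043 -0.1146  0.1246] 0.9490823646207787 [229 177  30  23 568] [398 221  28  26 565]
yellow [ 0.5055 -0.0301  0.1248] 1.0967567326307517 [269 167  28  21 508] [370 240  28  27 591]
blue [0.5039 0.0612 0.1247] 1.0422382916219135 [308 156  26  20 450] [337 264  28  28 631]
side_mat [ 0.5094 -0.3043  0.0308 -0.003 ] 2.369230338863588 [  99  228  125  101 6629] [ 396  186  122   88 4480]
board [0.5254 0.3064 0.     0.1232] 50.11390024077144 [364 166 105  40 638] [ 179  330  128  131 7629]
can_red [ 0.5022 -0.1136  0.0065] 2.09062365617001 [0.75, 0.7]
can_yellow [ 0.4981 -0.0249  0.012 ] 0.43593174440144367 [0.75, 0.8]
can_blue [0.5026 0.056  0.0138] 1.3159903318195916 [0.55, 0.59]
side_mat [ 0.5079 -0.3013 -0.0001] 1.1426827728312787 [0.72, 0.75]
board [0.4962 0.3388 0.004 ] 1.4559056911343191 [0.66, 0.75]
oil [ 0.7909  0.0545 -0.0094] 1.6890060149311807 [0.92, 0.86]
carton [ 0.5687 -0.0121  0.0086] 0.03489892775479575 [0.85, 0.96]
pad_red [('side', [374.5, 281.5], 0.9)]
pad_yellow [ 0.5044 -0.1158  0.0097] 1.7571043110133928 [0.7, 0.76]
pad_blue [('side', [345.7, 304.9], 0.59)]
```

```bash
python3 -m creep '[[-10,-10,0,0,0,0],[-22,-24,0,0,0,0],[-25,-26,0,0,0,0],[-25,-26,0,0,0,0],[-22,-24,0,0,0,0],[-10,-10,0,0,0,0],[0,0,0,0,0,0]]' 87
python3 -m creep '[[0,0,15,0,0,0],[0,0,28,0,0,0],[0,0,28,0,0,0],[0,0,28,0,0,0],[0,0,28,0,0,0],[0,0,14,0,0,0],[0,0,0,0,0,0]]'
```

```text
clock: 2.33
eef_pos: [0.5048, -0.1147, 0.223]
tool_rot: [2.223, 2.219, 0.001]
ft_force: [-0.0, 0.9, -1.1]
opening: 0.0869
finger_force: 0.0
clock: 3.2
eef_pos: [0.5046, -0.1133, 0.0804]
tool_rot: [-2.219, -2.221, 0.002]
ft_force: [0.3, 0.0, 0.3]
opening: 0.0869
finger_force: 0.0
```

Run:
```python
from h import *
cv2.imwrite('pics/w1.png',read_camera('wrist')[:,:,::-1])
```

```text
(no output)
```

View pics/w1.png

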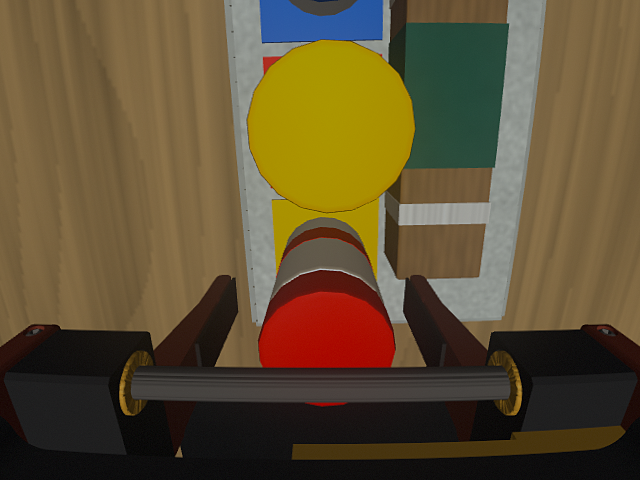

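The red lid is centred between the fingers at about (327,345). The carton lies clear behind it, with its near edge at column 385 and beyond.

```bash
python3 -m creep '[[0,0,0,0,0,0],[0,0,0,0,0,0],[0,0,0,0,0,0],[0,0,0,0,0,0],[0,0,-10,0,0,0],[0,0,-20,0,0,0],[0,0,-20,0,0,0],[0,0,-12,0,0,0]]' 40 30
python3 -m creep '[[-10,6,0,0,0,0],[-22,12,0,0,0,0],[-32,16,0,0,0,0],[-32,16,0,0,0,0],[-32,16,0,0,0,0],[-32,16,0,0,0,0],[-22,12,0,0,0,0],[-9,5,0,0,0,0],[0,0,0,0,0,0]]'
python3 -m creep '[[0,0,12,0,0,0],[0,0,20,0,0,0],[0,0,16,0,0,0],[0,0,8,0,0,0],[0,0,0,0,0,0]]'
```

```text
clock: 4.25
eef_pos: [0.5049, -0.1141, 0.1447]
tool_rot: [2.221, 2.221, 0.0]
ft_force: [0.7, -0.3, -3.8]
opening: 0.0557
finger_force: 29.9
clock: 5.38
eef_pos: [0.6035, -0.3053, 0.1425]
tool_rot: [-2.221, -2.22, 0.001]
ft_force: [0.1, 1.1, -2.9]
opening: 0.0557
finger_force: 29.9
clock: 6.0
eef_pos: [0.6036, -0.3048, 0.0867]
tool_rot: [-2.22, -2.221, 0.001]
ft_force: [0.2, -0.6, -2.3]
opening: 0.0554
finger_force: 29.9
```

```bash
python3 -m creep '[[0,0,8,0,0,0],[0,0,5,0,0,0],[0,0,3.5,0,0,0],[0,0,0,0,0,0]]'
python3 -m creep '[[0,0,0,0,0,0],[0,0,0,0,0,0],[0,0,-8,0,0,0],[0,0,-20,0,0,0],[0,0,-28,0,0,0],[0,0,-24,0,0,0],[0,0,0,0,0,0]]' 74
python3 -m creep '[[12,-4,0,0,0,0],[28,-10,0,0,0,0],[37,-14,0,0,0,0],[37,-14,0,0,0,0],[40,-14,0,0,0,0],[37,-14,0,0,0,0],[37,-14,0,0,0,0],[30,-10,0,0,0,0],[17,-6,0,0,0,0],[0,0,0,0,0,0]]' 87
```

```text
clock: 6.5
eef_pos: [0.6041, -0.305, 0.0712]
tool_rot: [2.221, 2.221, 0.0]
ft_force: [-0.5, 0.0, -3.4]
opening: 0.0557
finger_force: 29.9
clock: 7.38
eef_pos: [0.6056, -0.3058, 0.155]
tool_rot: [2.218, 2.217, 0.003]
ft_force: [-0.4, -0.0, -0.3]
opening: 0.0736
finger_force: 0.0
clock: 8.62
eef_pos: [0.5034, -0.0289, 0.1509]
tool_rot: [-2.218, -2.224, 0.001]
ft_force: [-0.5, -0.3, 0.2]
opening: 0.0871
finger_force: 0.0
```

Run:
```python
from h import *
cv2.imwrite('pics/side1.png',read_camera('side')[:,:,::-1])
```

```text
(no output)
```

View pics/side1.png

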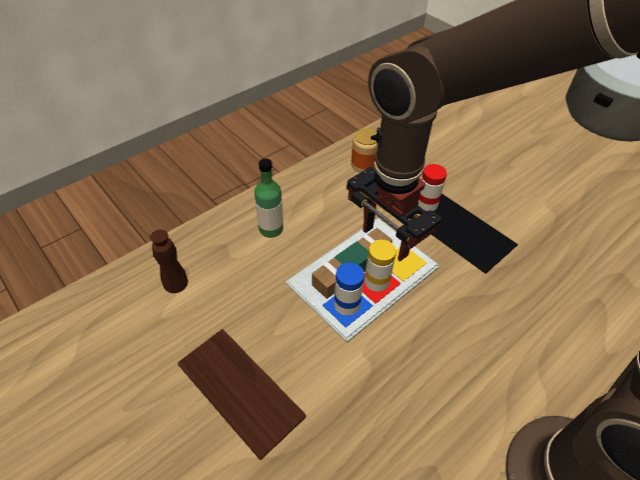

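The red can stands upright on the side mat at about (432,185). The open fingers straddle the yellow can at about (380,250).

```bash
python3 -m creep '[[0,0,12,0,0,0],[0,0,25,0,0,0],[0,0,22,0,0,0],[0,0,12,0,0,0],[0,0,0,0,0,0]]'
python3 -m creep '[[0,0,0,0,0,0],[0,0,0,0,0,0],[0,0,0,0,0,0],[0,0,0,0,0,0],[0,0,-10,0,0,0],[0,0,-20,0,0,0],[0,0,-20,0,0,0],[0,0,-12,0,0,0]]' 40 30
python3 -m creep '[[-12,0,0,0,0,0],[-26,1,0,0,0,0],[-36,1,0,0,0,0],[-42,1,0,0,0,0],[-42,1,0,0,0,0],[-42,1,0,0,0,0],[-36,1,0,0,0,0],[-26,0,0,0,0,0],[-13,0,0,0,0,0],[0,0,0,0,0,0]]'
python3 -m creep '[[0,0,12,0,0,0],[0,0,20,0,0,0],[0,0,16,0,0,0],[0,0,9,0,0,0],[0,0,0,0,0,0]]'
```

```text
clock: 9.3
eef_pos: [0.5034, -0.0307, 0.0791]
tool_rot: [-2.222, -2.219, 0.003]
ft_force: [-0.4, 0.1, 0.4]
opening: 0.0867
finger_force: 0.0
clock: 10.3
eef_pos: [0.5039, -0.03, 0.1432]
tool_rot: [2.221, 2.221, 0.0]
ft_force: [-0.1, 0.6, -3.1]
opening: 0.0563
finger_force: 29.8
clock: 11.55
eef_pos: [0.5092, -0.3057, 0.1414]
tool_rot: [-2.222, -2.219, 0.001]
ft_force: [0.4, 1.4, -3.0]
opening: 0.0565
finger_force: 29.8
clock: 12.18
eef_pos: [0.5097, -0.3045, 0.0844]
tool_rot: [-2.22, -2.221, 0.001]
ft_force: [0.4, -0.4, -1.2]
opening: 0.056
finger_force: 29.8
```

```bash
python3 -m creep '[[0,0,7,0,0,0],[0,0,4.5,0,0,0],[0,0,3,0,0,0],[0,0,0,0,0,0]]'
python3 -m creep '[[0,0,0,0,0,0],[0,0,0,0,0,0],[0,0,-8,0,0,0],[0,0,-20,0,0,0],[0,0,-28,0,0,0],[0,0,-24,0,0,0],[0,0,0,0,0,0]]' 74
python3 -m creep '[[15,0,0,0,0,0],[35,-1,0,0,0,0],[50,-1,0,0,0,0],[55,-1,0,0,0,0],[55,-1,0,0,0,0],[55,-1,0,0,0,0],[50,-1,0,0,0,0],[35,0,0,0,0,0],[15,0,0,0,0,0],[0,0,0,0,0,0]]' 87
```

```text
clock: 12.68
eef_pos: [0.5099, -0.305, 0.0705]
tool_rot: [-2.221, -2.221, 0.0]
ft_force: [-0.1, 0.3, -2.2]
opening: 0.0563
finger_force: 29.8
clock: 13.55
eef_pos: [0.5113, -0.3058, 0.1532]
tool_rot: [2.219, 2.218, 0.002]
ft_force: [-0.5, -0.3, -0.5]
opening: 0.0739
finger_force: 0.0
clock: 14.8
eef_pos: [0.5034, 0.0605, 0.15]
tool_rot: [-2.219, -2.223, 0.002]
ft_force: [-0.3, -0.5, -0.3]
opening: 0.0871
finger_force: 0.0
```

Run:
```python
from h import *
cv2.imwrite('pics/w2.png',read_camera('wrist')[:,:,::-1])
```

```text
(no output)
```

View pics/w2.png

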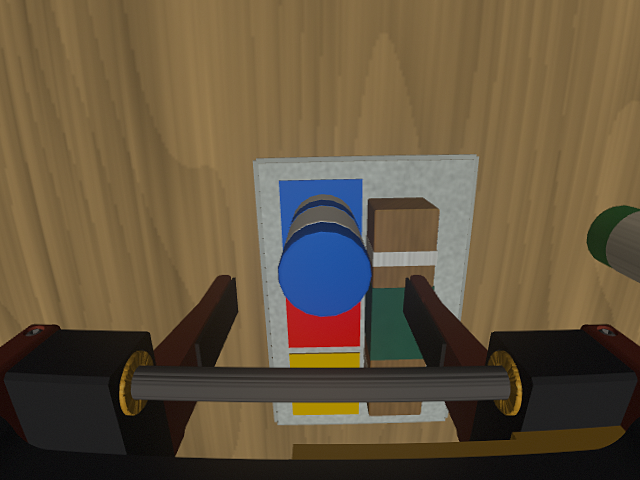

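The blue lid is centred between the fingers at about (325,273). The red and yellow mats are free, and the carton lies at columns 367–437.

```bash
python3 -m creep '[[0,0,12,0,0,0],[0,0,24,0,0,0],[0,0,22,0,0,0],[0,0,12,0,0,0],[0,0,0,0,0,0]]'
python3 -m creep '[[0,0,0,0,0,0],[0,0,0,0,0,0],[0,0,0,0,0,0],[0,0,0,0,0,0],[0,0,-10,0,0,0],[0,0,-20,0,0,0],[0,0,-20,0,0,0],[0,0,-12,0,0,0]]' 40 30
python3 -m creep '[[-15,-4,0,0,0,0],[-32,-8,0,0,0,0],[-48,-12,0,0,0,0],[-55,-14,0,0,0,0],[-55,-14,0,0,0,0],[-55,-14,0,0,0,0],[-48,-12,0,0,0,0],[-35,-8,0,0,0,0],[-15,-4,0,0,0,0],[-7,0,0,0,0,0]]'
python3 -m creep '[[0,0,0,0,0,0],[0,0,12,0,0,0],[0,0,20,0,0,0],[0,0,16,0,0,0],[0,0,9,0,0,0],[0,0,0,0,0,0]]'
```

```text
clock: 15.48
eef_pos: [0.5034, 0.0591, 0.0797]
tool_rot: [-2.222, -2.219, 0.003]
ft_force: [1.0, 0.6, -0.3]
opening: 0.087
finger_force: 0.0
clock: 16.48
eef_pos: [0.5039, 0.06, 0.1437]
tool_rot: [2.221, 2.221, 0.0]
ft_force: [0.6, -0.2, -3.9]
opening: 0.0555
finger_force: 29.9
clock: 17.73
eef_pos: [0.413, -0.3053, 0.142]
tool_rot: [-2.222, -2.219, 0.0]
ft_force: [-0.4, 0.6, -3.8]
opening: 0.0558
finger_force: 29.9
clock: 18.48
eef_pos: [0.4137, -0.3046, 0.0849]
tool_rot: [-2.22, -2.221, 0.001]
ft_force: [0.9, 0.6, -3.8]
opening: 0.0553
finger_force: 29.9
```

```bash
python3 -m creep '[[0,0,7,0,0,0],[0,0,4.5,0,0,0],[0,0,3,0,0,0],[0,0,0,0,0,0]]'
python3 -m creep '[[0,0,0,0,0,0],[0,0,0,0,0,0],[0,0,-8,0,0,0],[0,0,-20,0,0,0],[0,0,-28,0,0,0],[0,0,-30,0,0,0],[0,0,-20,0,0,0],[0,0,0,0,0,0]]' 74
python3 -m creep '[[10,6,-6,0,0,0],[25,12,-15,0,0,0],[35,18,-20,0,0,0],[35,18,-20,0,0,0],[35,18,-20,0,0,0],[35,18,-20,0,0,0],[35,18,-15,0,0,0],[25,12,-10,0,0,0],[10,6,-4,0,0,0],[0,0,0,0,0,0]]' 87
python3 - <<'E'
from h import *
print(sense()['eef_pos'])
for c in('wrist','scene'):
    I=read_camera(c); cv2.imwrite(f'pics/{c}3.png',I[:,:,::-1])
E
python3 loc.py
```

```text
clock: 18.98
eef_pos: [0.4139, -0.305, 0.071]
tool_rot: [-2.221, -2.221, 0.0]
ft_force: [0.7, -0.2, -3.7]
opening: 0.0556
finger_force: 29.9
clock: 19.98
eef_pos: [0.4149, -0.3056, 0.1791]
tool_rot: [2.219, 2.219, 0.002]
ft_force: [-0.0, -0.9, -0.4]
opening: 0.0743
finger_force: 0.0
clock: 21.22
eef_pos: [0.5399, -0.0596, 0.3065]
tool_rot: [-2.22, -2.222, 0.001]
ft_force: [0.1, -0.0, 0.0]
opening: 0.0871
finger_force: 0.0
[ 0.5399 -0.0596  0.3065]
red [ 0.5786 -0.1413  0.1255] 35.0490416812728 [261 209  33  13 122] [419 193  22  13 145]
yellow [ 0.5042 -0.1199  0.02  ] 0.9824946489711124 [223 221  36  28 602] [382 246  45  36 882]
blue [0.4926 0.0579 0.0313] 3.274957888820893 [297 197  30  12  96] [ 324  286   49   42 1100]
side_mat [ 0.4988 -0.2726  0.1083 -0.0288] 30.8068575026673 [  99  241  125   88 3468] [ 396  193  122   81 2813]
board [0.4712 0.2757 0.     0.0491] 116.04288985307976 [ 364  166  105   42 1094] [ 179  330  128  131 7630]
can_red [ 0.5951 -0.3042  0.0047] 2.354343672058235 [0.63, 0.58]
can_yellow [ 0.5086 -0.3038 -0.0038] 1.4531893392498318 [0.75, 0.56]
can_blue [ 0.411  -0.3061  0.002 ] 0.9312642815335721 [0.58, 0.79]
side_mat [ 0.4317  0.024  -0.2475] 134.249298849436 [0.7, 0.62]
board [0.4966 0.3411 0.0043] 1.926127752498644 [0.93, 0.86]
oil [ 0.7985  0.0505 -0.0078] 1.4826633947067194 [0.62, 0.9]
carton [ 0.5687 -0.0119  0.0081] 0.28669652860344286 [0.96, 0.68]
pad_red [ 0.4986 -0.0281  0.011 ] 1.433968402457765 [0.46, 0.91]
pad_yellow [('scene', [245.7, 234.0], 0.86)]
pad_blue [0.5027 0.06   0.0127] 1.1621065971590951 [0.52, 0.63]
```

View pics/wrist3.png

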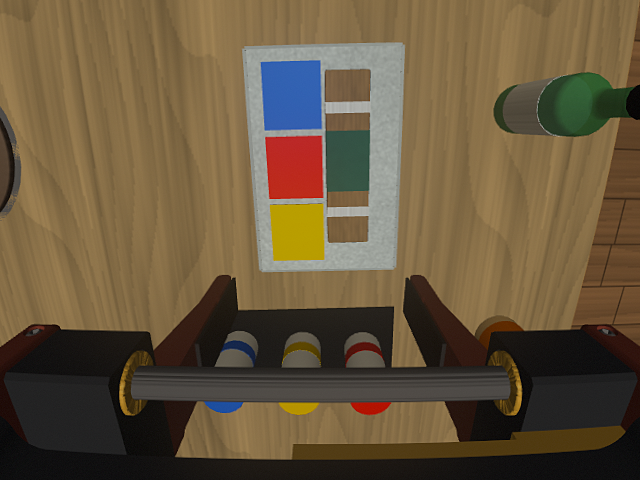

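View pics/scene3.png

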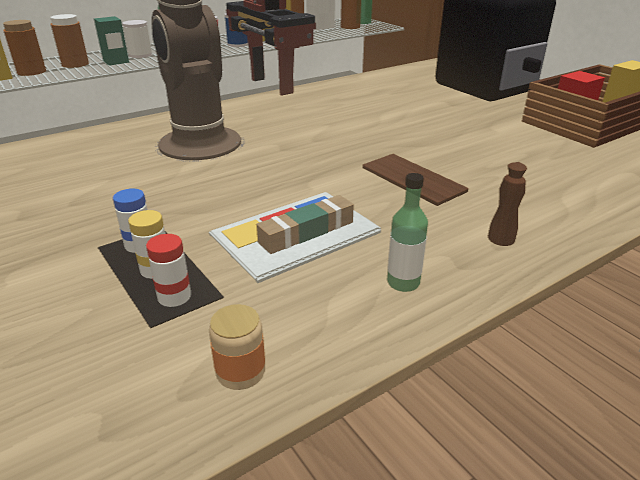

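The wrist view shows the blue, red and yellow mats free at (291,95), (294,167) and (297,232). The carton's top face spans about (326–370, 70–242). The scene view shows all three cans upright on the side mat, with lids at (129,200), (147,222) and (165,247), and the board clear.

```bash
cat > pads.py <<'E'
from h import *
HUE['green']=((65,95),)
I={c:read_camera(c) for c in('wrist','side','scene')};P={c:camera_params(c) for c in I}
def run(k,model,x0,col,nears,yaw=True):
    o=[(P[c],blob(I[c],col,n)[0]) for c,n in nears.items()]
    print(k,*fit(model,x0,o,yaw))
ws={'blue':((291,95),(347,308),.06),'red':((294,167),(381,285),-.028),'yellow':((297,232),(407,265),-.115)}
for k,(w,s,y) in ws.items():
    run(k,lambda x,y,a,z:rect(x,y,a,z-.0005,z,.072,.08),[.504,y,0,.014],k,{'wrist':w,'side':s})
run('green',lambda x,y,z,L:rect(x,y,0,z-.045,z,.05,L),[.569,-.012,.057,.07],'green',{'wrist':(348,160),'scene':(307,222),'side':(352,254)})
o=[(P['side'],blob(I['side'],'board',(242,392))[0])]
print('board',fit(lambda x,y,a:rect(x,y,a,.0,.012,.25,.11),[.5,.34,0],o,True))
t=tip_of('wrist','carton');print(t[:1])
E
python3 pads.py
```

```text
blue [0.5036 0.0589 0.0392 0.0094] 3.6950590374135572
red [ 0.5053 -0.0298  0.0001  0.0106] 5.14347833142287
yellow [ 0.5083 -0.1166  0.0238  0.0091] 5.097278434898556Traceback (most recent call last):
  File "pads.py", line 10, in <module>
    run('green',lambda x,y,z,L:rect(x,y,0,z-.045,z,.05,L),[.569,-.012,.057,.07],'green',{'wrist':(348,160),'scene':(307,222),'side':(352,254)})
    ~~~^^^^^^^^^^^^^^^^^^^^^^^^^^^^^^^^^^^^^^^^^^^^^^^^^^^^^^^^^^^^^^^^^^^^^^^^^^^^^^^^^^^^^^^^^^^^^^^^^^^^^^^^^^^^^^^^^^^^^^^^^^^^^^^^^^^^^^^^
  File "pads.py", line 5, in run
    o=[(P[c],blob(I[c],col,n)[0]) for c,n in nears.items()]
             ~~~~^^^^^^^^^^^^
  File "h.py", line 32, in blob
    ok=[i for i in range(1,n) if st[i,4]>60]; i=min(ok,key=lambda i:np.hypot(*(c[i]-near)))
                                                ~~~^^^^^^^^^^^^^^^^^^^^^^^^^^^^^^^^^^^^^^^^
ValueError: min() iterable argument is empty
```

```bash
sed -i "s/>(95 if col!='yellow' else 115))&(h\[...,2\]>70)/>{'yellow':115,'green':60}.get(col,95))\&(h[...,2]>(35 if col=='green' else 70))/" h.py
cat > pads.py <<'E'
from h import *
HUE['green']=((65,95),)
I={c:read_camera(c) for c in('wrist','side','scene')};P={c:camera_params(c) for c in I}
def run(k,model,x0,col,nears,yaw=True):
    o=[(P[c],blob(I[c],col,n)[0]) for c,n in nears.items()]
    print(k,*fit(model,x0,o,yaw),[blob(I[c],col,n)[1] for c,n in nears.items()])
ws={'blue':((291,95),(347,308),.06),'red':((294,167),(381,285),-.028),'yellow':((297,232),(407,265),-.115)}
for k,(w,s,y) in ws.items():
    for c,n in(('wrist',w),('side',s)):
        run(k+c,lambda x,y,a:rect(x,y,a,.0135,.014,.072,.08),[.504,y,0],k,{c:n})
    run(k,lambda x,y,z:rect(x,y,.0,z-.0005,z,.072,.08),[.504,y,.014],k,{'wrist':w,'side':s},False)
run('green',lambda x,y,z,L:rect(x,y,0,z-.045,z,.05,L),[.569,-.012,.057,.07],'green',{'wrist':(348,160),'scene':(307,222),'side':(352,254)},False)
o=[(P['side'],blob(I['side'],'board',(242,392))[0])]
print('board',fit(lambda x,y,a:rect(x,y,a,.0,.012,.25,.11),[.5,.34,0],o,True))
t=tip_of('wrist','carton');print(t[:1])
E
python3 pads.py
```

```text
bluewrist [0.5036 0.0571 0.0001] 3.487294170479913 [array([ 261,   61,   61,   70, 4001], dtype=int32)]
blueside [0.5008 0.0576 0.    ] 6.1718289266161435 [array([ 324,  286,   49,   42, 1100], dtype=int32)]
blue [0.5031 0.0586 0.0092] 0.8333719778291311 [array([ 261,   61,   61,   70, 4001], dtype=int32), array([ 324,  286,   49,   42, 1100], dtype=int32)]
redwrist [ 0.5057 -0.0306 -0.0001] 2.3523339540741404 [array([ 266,  136,   58,   64, 3457], dtype=int32)]
redside [ 0.5024 -0.0293  0.    ] 5.875212745418793 [array([354, 265,  47,  39, 994], dtype=int32)]
red [ 0.5055 -0.0309  0.0068] 0.5984478540942746 [array([ 266,  136,   58,   64, 3457], dtype=int32), array([354, 265,  47,  39, 994], dtype=int32)]
yellowwrist [ 0.5082 -0.1165 -0.0041] 6.90847168164413 [array([ 271,  204,   54,   58, 2938], dtype=int32)]
yellowside [ 0.5063 -0.1174  0.    ] 5.085762929116953 [array([382, 246,  45,  36, 882], dtype=int32)]
yellow [ 0.5078 -0.1208  0.0049] 0.22427050733932674 [array([ 271,  204,   54,   58, 2938], dtype=int32), array([382, 246,  45,  36, 882], dtype=int32)]
green [ 0.5691 -0.0154  0.0755 -0.0244] 2.3492342874530436 [array([ 326,  131,   44,   61, 2556], dtype=int32), array([288, 205,  39,  20, 436], dtype=int32), array([336, 243,  37,  29, 608], dtype=int32)]
board (array([0.5057, 0.3026, 0.    ]), np.float64(42.76237507051587))
[{'point': [159.2, 344.2], 'score': 0.8}]
```

```bash
python3 - <<'E'
s=open('h.py').read()
i=s.index('    r=least_squares(f,x0')
s=s[:i]+"    x0=np.array(x0); r=least_squares(lambda u:f(x0+u-1),np.ones(len(x0)),diff_step=2e-3,x_scale=.02); return x0+r.x-1,np.abs(r.fun).max()\n"
open('h.py','w').write(s)
E
sed -i "s/rect(x,y,0,z-.045,z,.05,L),\[.569,-.012,.057,.07\]/rect(x,y,.02,z-.045,z,.05,L),[.569,-.012,.057,.07]/" pads.py
python3 pads.py | sed 's/\[array.*//'
```

```text
bluewrist [ 0.5037  0.0569 -0.0042] 3.599313971728236 
blueside [0.5024 0.0566 0.1045] 2.47567058431909 
blue [0.5031 0.0586 0.0092] 0.8358946514326249 
redwrist [ 0.5062 -0.0306  0.0215] 2.43121649625067 
redside [ 0.5038 -0.0303  0.1091] 1.998229391071277 
red [ 0.5055 -0.0309  0.0068] 0.598341179154545 
yellowwrist [ 0.5083 -0.1165 -0.0019] 6.911877253668962 
yellowside [ 0.5071 -0.1182  0.079 ] 2.7803173420363123 
yellow [ 0.5078 -0.1208  0.0049] 0.22403655755442742 
green [ 0.5686 -0.0154  0.0745  0.0271] 2.698815366183453 
board (array([0.5063, 0.3345, 0.0672]), np.float64(5.202358528484979))
[{'point': [157.6, 343.6], 'score': 0.68}]
```

```bash
cat > corn.py <<'E'
from h import *
def back(p,uv,z):
    uv=np.atleast_2d(uv).astype(float)
    return np.array([least_squares(lambda v:proj(p,[v[0],v[1],z])[0]-q,[.5,0]).x for q in uv])
def corners(img,col,near):
    b,_=blob(img,col,near); h=cv2.convexHull(np.int32(b).reshape(-1,1,2))
    for e in np.linspace(1,15,60):
        a=cv2.approxPolyDP(h,e,True)
        if len(a)==4: return a[:,0]
    return a[:,0]
def report(k,p,img,col,near,z):
    X=back(p,corners(img,col,near),z); e=np.roll(X,-1,0)-X
    print(k,'ctr',X.mean(0),'sides',np.hypot(*e.T),'yaw',(np.degrees(np.arctan2(e[:,1],e[:,0]))+45)%90-45)
E
python3 - <<'E'
from corn import *
I={c:read_camera(c) for c in('wrist','side')};P={c:camera_params(c) for c in I}
for k,(w,s) in {'blue':((291,95),(347,308)),'red':((294,167),(381,285)),'yellow':((297,232),(407,265))}.items():
    report(k+' w',P['wrist'],I['wrist'],k,w,.014); report(k+' s',P['side'],I['side'],k,s,.014)
report('board',P['side'],I['side'],'board',(242,392),.012)
w=P['wrist']
print('carton top corners',back(w,[(325.5,69),(370,69),(369,243),(327,241)],.057), back(w,[(343.9,158.5)],.012))
E
```

```text
blue w ctr [0.5038 0.0587] sides [0.0706 0.0784 0.0711 0.0781] yaw [1.8846 1.3168 1.5748 0.9912]
blue s ctr [0.4999 0.0604] sides [0.0747 0.0691 0.0754 0.0695] yaw [ 0.3558 -0.1964  0.6148 -0.83  ]
red w ctr [ 0.5066 -0.0302] sides [0.0706 0.0788 0.071  0.0785] yaw [1.1399 1.461  0.9236 1.1295]
red s ctr [ 0.5019 -0.0268] sides [0.0749 0.0667 0.0756 0.0701] yaw [-1.3108 -1.0799  1.3157 -1.6148]
yellow w ctr [ 0.5086 -0.1175] sides [0.0703 0.079  0.0696 0.0803] yaw [0.1456 0.6932 1.1775 1.2197]
yellow s ctr [ 0.5033 -0.1149] sides [0.0748 0.0672 0.075  0.0672] yaw [-0.5745 -1.7992 -0.6431 -1.9718]
board ctr [0.4942 0.3389] sides [0.1058 0.2464 0.1053 0.248 ] yaw [2.8606 3.2593 3.723  3.3668]
carton top corners [[ 0.5447  0.0835]
 [ 0.5933  0.0838]
 [ 0.6003 -0.1172]
 [ 0.5476 -0.1146]] [[ 0.5696 -0.0173]]
```

```bash
python3 -m creep '[[6,4,20,0,0,0],[10,7,40,0,0,0],[10,7,40,0,0,0],[10,7,40,0,0,0],[8,5,35,0,0,0],[0,0,30,0,0,0],[0,0,15,0,0,0],[0,0,0,0,0,0],[0,0,0,0,0,0]]' 87
python3 - <<'E'
from corn import *
cv2.imwrite('pics/w4.png',read_camera('wrist')[:,:,::-1])
s=sense();print(s['eef_pos'],s['tool_rot'],s['qpos'])
E
```

```text
clock: 24.2
eef_pos: [0.5708, -0.0161, 0.0883]
tool_rot: [2.221, 2.22, 0.002]
ft_force: [0.8, -1.1, 0.2]
opening: 0.0869
finger_force: 0.0
[ 0.5709 -0.0161  0.0885] [2.2207 2.22   0.0025] [-0.0305  0.4693 -0.0342  1.8626  0.0215  0.8078 -0.0761]
```

View pics/w4.png

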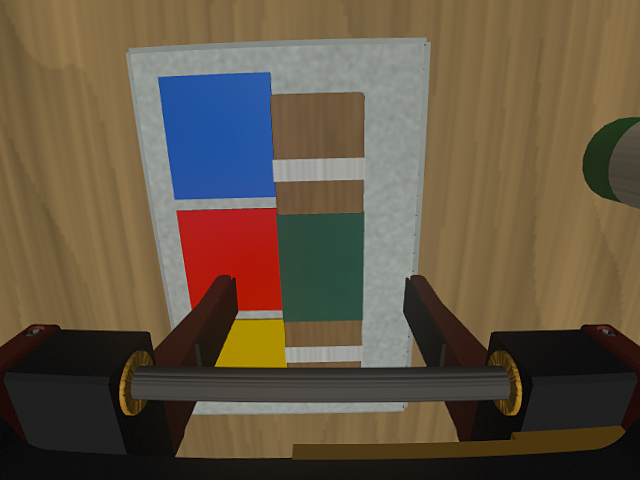

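The carton sits between the open fingers. Its far end is at row 93 (columns 271–364), and the green band's top face spans rows 213–321 and columns 277–364.

Run:
```python
from corn import *
P2=camera_params('wrist'); e2=np.array(sense()['eef_pos'])
M=np.array(P2['world_to_cam']); e1=np.array([.5399,-.0596,.3065])
P1=dict(P2); M1=M.copy(); M1[:3,3]=M[:3,3]-M[:3,:3]@(e1-e2); P1['world_to_cam']=M1
HUE['green']=((65,95),)
im2=read_camera('wrist'); im1=cv2.imread('pics/wrist3.png')[:,:,::-1].copy()
a=corners(im1,'green',(348,160)); b=corners(im2,'green',(320,267))
o=lambda c: c[np.lexsort((c[:,0],c[:,1]//40))]
a,b=o(a),o(b); print(a.tolist(),b.tolist())
for k,u,v in [('g',x,y) for x,y in zip(a,b)]+[('farR',(370,69.5),(364,93)),('farL',(325.5,69.5),(271.5,95))]:
    r=least_squares(lambda X:np.r_[proj(P1,X)[0]-u,proj(P2,X)[0]-v],[.57,0,.05]); print(k,r.x,np.abs(r.fun).max())
X=back(P2,b,.057);print(X,X.mean(0))
```

```text
[[327, 132], [370, 132], [328, 191], [369, 191]] [[278, 216], [364, 214], [284, 321], [362, 320]]
g [0.5463 0.0175 0.0565] 0.7965995738977654
g [0.5966 0.0171 0.0495] 0.5803299224270972
g [ 0.5478 -0.0505  0.0582] 0.8310956218056731
g [ 0.5974 -0.0511  0.0557] 0.5400572783673852
farR [0.594  0.0846 0.0509] 0.5203876045513312
farL [0.5451 0.0829 0.0595] 0.06935663307351092
[[ 0.5461  0.0178]
 [ 0.5955  0.019 ]
 [ 0.5474 -0.0511]
 [ 0.597  -0.0503]] [ 0.5715 -0.0161]
```

```bash
python3 -m creep '[[0,0,12,0,0,0],[0,0,20,0,0,0],[0,0,20,0,0,0],[0,0,12,0,0,0],[0,0,0,0,0,0],[0,0,0,0,0,0]]'
python3 -m creep '[[0,0,0,0,0,0],[0,0,0,0,0,0],[0,0,0,0,0,0],[0,0,0,0,0,0],[0,0,0,0,0,0],[0,0,-10,0,0,0],[0,0,-20,0,0,0],[0,0,-30,0,0,0],[0,0,-20,0,0,0],[0,0,0,0,0,0]]' 35 40
python3 -m creep '[[12,-2,0,0,0,0],[28,-6,0,0,0,0],[40,-8,0,0,0,0],[45,-10,0,0,0,0],[50,-11,0,0,0,0],[50,-11,0,0,0,0],[45,-10,0,0,0,0],[42,-9,0,0,0,0],[28,-6,0,0,0,0],[14,-3,0,0,0,0]]'
python3 -m creep '[[0,0,0,0,0,-0.1],[0,0,0,0,0,-0.17],[0,0,0,0,0,-0.18],[0,0,0,0,0,-0.18],[0,0,0,0,0,-0.18],[0,0,0,0,0,-0.18],[0,0,0,0,0,-0.18],[0,0,0,0,0,-0.18],[0,0,0,0,0,-0.17],[0,0,0,0,0,-0.11]]'
python3 -m creep '[[0,0,0,0,0,0],[0,0,0,0,0,0]]'
python3 - <<'E'
from h import *
s=sense();print(s['eef_pos'],s['tool_rot'],s['qpos'])
from scipy.spatial.transform import Rotation as R
print(R.from_rotvec(s['tool_rot']).as_matrix())
cv2.imwrite('pics/side5.png',read_camera('side')[:,:,::-1])
E
```

```text
clock: 25.05
eef_pos: [0.5704, -0.016, 0.0236]
tool_rot: [2.221, 2.221, 0.001]
ft_force: [0.4, -0.6, -0.7]
opening: 0.0868
finger_force: 0.0
clock: 26.3
eef_pos: [0.5705, -0.016, 0.1045]
tool_rot: [2.22, 2.22, 0.002]
ft_force: [-0.2, 0.2, -6.3]
opening: 0.0501
finger_force: 39.8
clock: 27.55
eef_pos: [0.4917, 0.3401, 0.1017]
tool_rot: [-2.217, -2.224, 0.004]
ft_force: [-0.3, -0.2, -5.7]
opening: 0.0499
finger_force: 39.8
clock: 28.8
eef_pos: [0.4938, 0.3366, 0.1021]
tool_rot: [0.098, -3.139, 0.002]
ft_force: [-0.6, -0.6, -5.7]
opening: 0.0499
finger_force: 39.8
clock: 29.05
eef_pos: [0.494, 0.3373, 0.1027]
tool_rot: [0.088, -3.14, 0.001]
ft_force: [0.1, -0.0, -5.6]
opening: 0.05
finger_force: 39.8
[0.494  0.3373 0.1027] [ 0.0881 -3.1398  0.0011] [-0.3243  0.5422 -0.4884  1.758   0.3095  0.9192  0.6837]
[[-0.9984 -0.0561 -0.0006]
 [-0.0561  0.9984 -0.0007]
 [ 0.0006 -0.0007 -1.    ]]
```

View pics/side5.png

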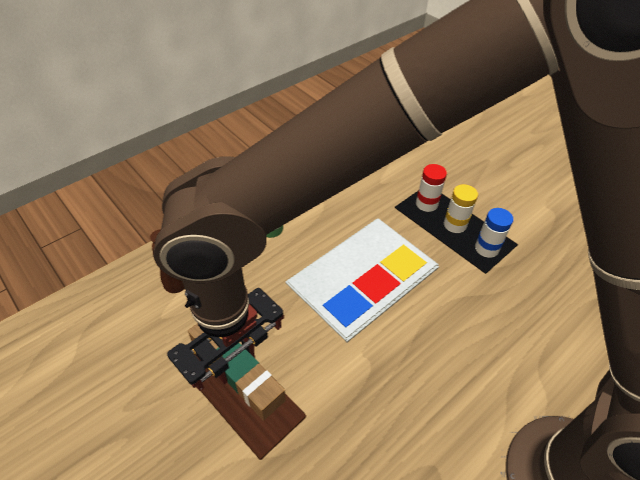

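The carton is held above the board, lengthwise along it, at about (240,370). The three cans stand upright on the side mat and all the shelf mats are free.

```bash
python3 -m creep '[[0,2,10,0,0,0],[0,0,20,0,0,0],[0,0,20,0,0,0],[0,0,15,0,0,0],[0,0,8,0,0,0],[0,0,4,0,0,0],[0,0,1,0,0,0],[0,0,0,0,0,0]]'
python3 -m creep '[[0,0,0,0,0,0],[0,0,0,0,0,0],[0,0,0,0,0,0],[0,0,-8,0,0,0],[0,0,-25,0,0,0],[0,0,-40,0,0,0],[0,0,-40,0,0,0],[0,0,-40,0,0,0],[0,0,-30,0,0,0],[0,0,0,0,0,0]]' 75
python3 - <<'E'
from h import *
p=camera_params('wrist')
for c in('side','wrist'): cv2.imwrite(f'pics/{c}6.png',read_camera(c)[:,:,::-1])
import pickle;pickle.dump(p,open('p6','wb'))
print(sense()['eef_pos'])
E
```

```text
clock: 30.1
eef_pos: [0.4942, 0.3402, 0.0256]
tool_rot: [-0.093, 3.139, 0.001]
ft_force: [1.4, 0.3, -5.1]
opening: 0.0499
finger_force: 39.8
clock: 31.35
eef_pos: [0.4948, 0.3411, 0.2113]
tool_rot: [-0.093, 3.136, 0.004]
ft_force: [1.2, 0.1, 0.6]
opening: 0.0748
finger_force: 0.0
[0.4937 0.3398 0.2081]
```

View pics/wrist6.png

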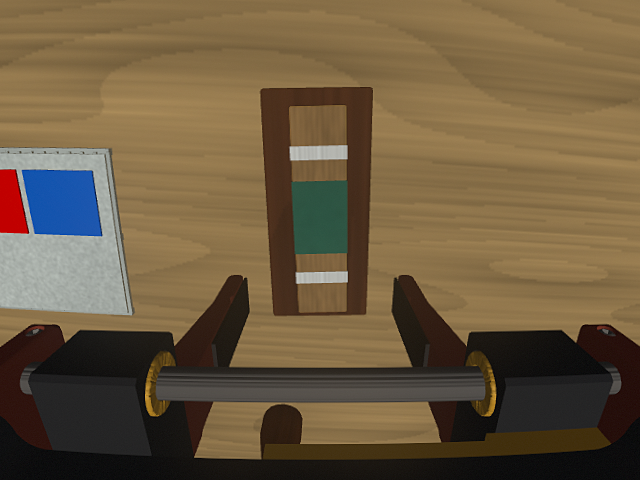

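The board's corners are at (261,88), (372,87), (366,314) and (274,314). The carton's top face is at (289,105), (347,105), (347,312) and (297,312), lying lengthwise along the board.

Run:
```python
from corn import *
import pickle;p=pickle.load(open('p6','rb'))
b=back(p,[(261,88),(372,87),(366,314.5),(274,314.5)],.012);c=back(p,[(289.5,105.5),(347,105),(347.5,312.5),(296.5,312)],.057)
y=lambda X:np.degrees(np.arctan2(*((X[0]+X[1]-X[2]-X[3])[::-1])))
print(b,b.mean(0),y(b));print(c,c.mean(0),y(c))
```

```text
[[0.3792 0.2773]
 [0.3718 0.3847]
 [0.6204 0.4036]
 [0.6268 0.2952]] [0.4996 0.3402] -175.75149111942898
[[0.3959 0.3093]
 [0.3925 0.3585]
 [0.5929 0.3758]
 [0.5954 0.3233]] [0.4942 0.3418] -175.5177555722719
```

The carton's centre is about 5 mm from the board's lengthwise and 2 mm crosswise, well within tolerance. Next I'll bring the tool back and return the blue can first.

```bash
python3 -m creep '[[0,0,0,0,0,0.1],[0,0,0,0,0,0.17],[0,0,0,0,0,0.18],[0,0,0,0,0,0.18],[0,0,0,0,0,0.18],[0,0,0,0,0,0.18],[0,0,0,0,0,0.18],[0,0,0,0,0,0.18],[0,0,0,0,0,0.17],[0,0,0,0,0,0.11]]' 87
python3 -m creep '[[-15,-2,0,0,0,0],[-35,-4,0,0,0,0],[-45,-6,0,0,0,0],[-45,-6,0,0,0,0],[-45,-6,0,0,0,0],[-45,-6,0,0,0,0],[-45,-6,0,0,0,0],[-45,-6,0,0,0,0],[-45,-6,0,0,0,0],[-45,-6,0,0,0,0]]'
python3 -m creep '[[-45,-6,0,0,0,0],[-45,-6,0,0,0,0],[-45,-6,0,0,0,0],[-45,-4,0,0,0,0],[-35,-4,0,0,0,0],[-20,0,0,0,0,0],[0,0,0,0,0,0],[0,0,0,0,0,0]]'
python3 - <<'E'
from h import *
cv2.imwrite('pics/w7.png',read_camera('wrist')[:,:,::-1]); s=sense();print(s['eef_pos'],s['tool_rot'])
E
```

```text
clock: 32.7
eef_pos: [0.4932, 0.3394, 0.2064]
tool_rot: [-2.226, -2.216, 0.004]
ft_force: [0.7, 0.0, 0.3]
opening: 0.0872
finger_force: 0.0
clock: 33.95
eef_pos: [0.4383, -0.0722, 0.2076]
tool_rot: [-2.219, -2.224, 0.001]
ft_force: [0.6, -0.1, -0.1]
opening: 0.0867
finger_force: 0.0
clock: 34.95
eef_pos: [0.4133, -0.304, 0.2076]
tool_rot: [-2.219, -2.222, -0.0]
ft_force: [0.5, 0.6, -0.1]
opening: 0.0871
finger_force: 0.0
[ 0.4136 -0.3039  0.2078] [-2.2187 -2.2228 -0.0004]
```

View pics/w7.png

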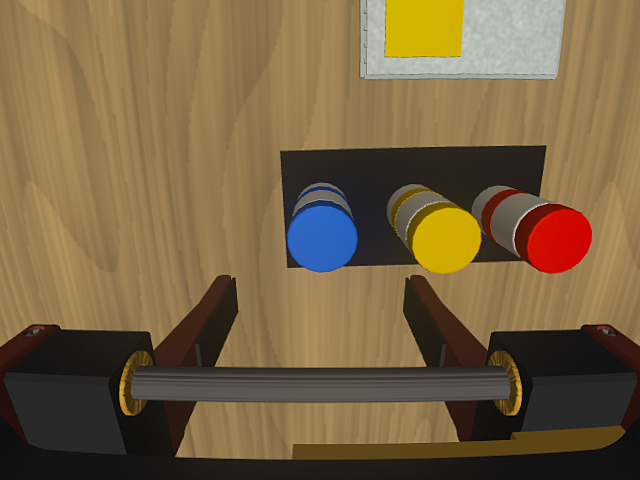

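The blue lid is at (322,237) between the fingers, yellow is at (446,240) and red at (553,238), all upright.

```bash
python3 -m creep '[[-1,0,15,0,0,0],[0,0,30,0,0,0],[0,0,30,0,0,0],[0,0,30,0,0,0],[0,0,22,0,0,0],[0,0,11,0,0,0],[0,0,0,0,0,0]]' 79
python3 -m creep '[[0,0,0,0,0,0],[0,0,0,0,0,0],[0,0,0,0,0,0],[0,0,0,0,0,0],[0,0,-10,0,0,0],[0,0,-25,0,0,0],[0,0,-30,0,0,0],[0,0,-15,0,0,0],[0,0,0,0,0,0]]' 40 30
python3 -m creep '[[15,4,0,0,0,0],[32,8,0,0,0,0],[48,12,0,0,0,0],[55,14,0,0,0,0],[55,14,0,0,0,0],[55,14,0,0,0,0],[48,12,0,0,0,0],[35,8,0,0,0,0],[15,4,0,0,0,0],[5,0,0,0,0,0]]'
python3 -m creep '[[0,0,0,0,0,0],[0,0,12,0,0,0],[0,0,20,0,0,0],[0,0,16,0,0,0],[0,0,8,0,0,0],[0,0,0,0,0,0]]'
```

```text
clock: 35.88
eef_pos: [0.4135, -0.3054, 0.0694]
tool_rot: [-2.22, -2.221, 0.001]
ft_force: [-0.3, -0.3, 0.3]
opening: 0.0792
finger_force: 0.0
clock: 37.0
eef_pos: [0.4142, -0.3062, 0.1508]
tool_rot: [2.22, 2.22, 0.001]
ft_force: [0.5, -0.2, -4.4]
opening: 0.0555
finger_force: 30.0
clock: 38.25
eef_pos: [0.5032, 0.0576, 0.1493]
tool_rot: [-2.219, -2.222, 0.002]
ft_force: [-0.4, -0.7, -3.4]
opening: 0.0558
finger_force: 30.0
clock: 39.0
eef_pos: [0.5035, 0.0566, 0.0935]
tool_rot: [-2.222, -2.22, 0.002]
ft_force: [-0.3, -0.0, -3.3]
opening: 0.0561
finger_force: 30.0
```

```bash
python3 -m creep '[[2,0,6,0,0,0],[0,0,4,0,0,0],[0,0,2,0,0,0],[0,0,0,0,0,0]]'
python3 -m creep '[[0,0,0,0,0,0],[0,0,0,0,0,0],[0,0,-8,0,0,0],[0,0,-20,0,0,0],[0,0,-28,0,0,0],[0,0,-24,0,0,0],[0,0,0,0,0,0]]' 78
python3 -m creep '[[-15,4,0,0,0,0],[-35,10,0,0,0,0],[-50,14,0,0,0,0],[-54,15,0,0,0,0],[-55,15,0,0,0,0],[-54,15,0,0,0,0],[-50,14,0,0,0,0],[-35,10,0,0,0,0],[-16,4,0,0,0,0],[0,0,0,0,0,0]]'
python3 -m creep '[[0,0,10,0,0,0],[0,0,22,0,0,0],[0,0,28,0,0,0],[0,0,22,0,0,0],[0,0,10,0,0,0],[0,0,0,0,0,0]]'
```

```text
clock: 39.5
eef_pos: [0.5039, 0.059, 0.0821]
tool_rot: [-2.221, -2.221, 0.0]
ft_force: [0.2, 0.6, -3.4]
opening: 0.0558
finger_force: 30.0
clock: 40.38
eef_pos: [0.5053, 0.0592, 0.1644]
tool_rot: [2.22, 2.22, 0.006]
ft_force: [0.4, 0.0, 0.2]
opening: 0.0782
finger_force: 0.0
clock: 41.62
eef_pos: [0.604, -0.3059, 0.161]
tool_rot: [-2.222, -2.219, 0.002]
ft_force: [-0.1, -0.2, -1.1]
opening: 0.0783
finger_force: 0.0
clock: 42.38
eef_pos: [0.6047, -0.3037, 0.0696]
tool_rot: [-2.219, -2.222, 0.0]
ft_force: [0.4, 0.3, 0.2]
opening: 0.0777
finger_force: 0.0
```

```bash
python3 -m creep '[[0,0,0,0,0,0],[0,0,0,0,0,0],[0,0,0,0,0,0],[0,0,0,0,0,0],[0,0,-10,0,0,0],[0,0,-25,0,0,0],[0,0,-30,0,0,0],[0,0,-15,0,0,0],[0,0,0,0,0,0]]' 40 30
python3 -m creep '[[12,-4,0,0,0,0],[26,-9,0,0,0,0],[36,-13,0,0,0,0],[42,-15,0,0,0,0],[43,-16,0,0,0,0],[42,-15,0,0,0,0],[36,-13,0,0,0,0],[26,-9,0,0,0,0],[12,-4,0,0,0,0],[0,0,0,0,0,0]]'
python3 -m creep '[[0,0,0,0,0,0],[0,0,12,0,0,0],[0,0,20,0,0,0],[0,0,16,0,0,0],[0,0,8,0,0,0],[0,0,0,0,0,0]]'
```

```text
clock: 43.5
eef_pos: [0.6053, -0.3052, 0.1511]
tool_rot: [2.22, 2.22, 0.001]
ft_force: [-0.7, 0.3, -3.4]
opening: 0.0554
finger_force: 30.0
clock: 44.75
eef_pos: [0.5064, -0.0294, 0.1497]
tool_rot: [-2.219, -2.223, 0.001]
ft_force: [0.0, -0.5, -3.4]
opening: 0.0555
finger_force: 30.0
clock: 45.5
eef_pos: [0.5065, -0.0302, 0.0935]
tool_rot: [-2.221, -2.22, 0.002]
ft_force: [-0.5, 0.0, -3.0]
opening: 0.0557
finger_force: 30.0
```

Release red and go to yellow at (.510, -.305).

```bash
python3 -m creep '[[0,0,6,0,0,0],[0,0,4,0,0,0],[0,0,2,0,0,0],[0,0,0,0,0,0]]'
python3 -m creep '[[0,0,0,0,0,0],[0,0,0,0,0,0],[0,0,-8,0,0,0],[0,0,-20,0,0,0],[0,0,-28,0,0,0],[0,0,-24,0,0,0],[0,0,0,0,0,0]]' 78
python3 -m creep '[[-12,0,0,0,0,0],[-26,0,0,0,0,0],[-36,1,0,0,0,0],[-42,1,0,0,0,0],[-43,1,0,0,0,0],[-42,0,0,0,0,0],[-36,0,0,0,0,0],[-26,0,0,0,0,0],[-12,0,0,0,0,0],[0,0,0,0,0,0]]'
python3 -m creep '[[0,0,10,0,0,0],[0,0,22,0,0,0],[0,0,28,0,0,0],[0,0,22,0,0,0],[0,0,10,0,0,0],[0,0,0,0,0,0]]'
python3 -m creep '[[0,0,0,0,0,0],[0,0,0,0,0,0],[0,0,0,0,0,0],[0,0,0,0,0,0],[0,0,-10,0,0,0],[0,0,-25,0,0,0],[0,0,-30,0,0,0],[0,0,-15,0,0,0],[0,0,0,0,0,0]]' 40 30
```

```text
clock: 46.0
eef_pos: [0.5069, -0.03, 0.0821]
tool_rot: [2.221, 2.221, 0.0]
ft_force: [-0.3, 0.3, -3.0]
opening: 0.0558
finger_force: 30.0
clock: 46.88
eef_pos: [0.5083, -0.03, 0.1643]
tool_rot: [2.219, 2.219, 0.005]
ft_force: [0.4, 0.4, 0.0]
opening: 0.0782
finger_force: 0.0
clock: 48.12
eef_pos: [0.5092, -0.3055, 0.1613]
tool_rot: [-2.222, -2.219, 0.001]
ft_force: [-0.3, 0.1, 0.2]
opening: 0.0781
finger_force: 0.0
clock: 48.88
eef_pos: [0.5097, -0.3041, 0.0695]
tool_rot: [-2.219, -2.222, 0.0]
ft_force: [0.7, -0.6, 0.4]
opening: 0.078
finger_force: 0.0
clock: 50.0
eef_pos: [0.5102, -0.3052, 0.151]
tool_rot: [2.22, 2.22, 0.001]
ft_force: [-0.3, -0.7, -2.5]
opening: 0.0556
finger_force: 29.9
```

```bash
python3 -m creep '[[10,0,0,0,0,0],[22,0,0,0,0,0],[30,-1,0,0,0,0],[32,-1,0,0,0,0],[32,0,0,0,0,0],[30,0,0,0,0,0],[21,0,0,0,0,0],[10,0,0,0,0,0],[0,0,0,0,0,0]]'
python3 -m creep '[[0,0,0,0,0,0],[0,0,12,0,0,0],[0,0,20,0,0,0],[0,0,16,0,0,0],[0,0,8,0,0,0],[0,0,6,0,0,0],[0,0,4,0,0,0],[0,0,2,0,0,0],[0,0,0,0,0,0]]'
python3 -m creep '[[0,0,0,0,0,0],[0,0,0,0,0,0],[0,0,-8,0,0,0],[0,0,-20,0,0,0],[0,0,-28,0,0,0],[0,0,-40,0,0,0],[0,0,-40,0,0,0],[0,0,-40,0,0,0],[0,0,-30,0,0,0],[0,0,0,0,0,0]]' 78
python3 -m creep '[[-30,-20,0,0,0,0],[-30,-30,-10,0,0,0],[0,-30,-10,0,0,0],[0,0,0,0,0,0],[0,0,0,0,0,0]]'
python3 - <<'E'
from corn import *
I={c:read_camera(c) for c in('scene','side','wrist')};P={c:camera_params(c) for c in I}
for c in I: cv2.imwrite(f'pics/{c}8.png',I[c][:,:,::-1])
can={'red':(.506,-.03),'yellow':(.508,-.1175),'blue':(.504,.0585)}
for k,(x,y) in can.items():
    o=[(P[c],blob(I[c],k,proj(P[c],[x,y,.118])[0])[0]) for c in('scene','side')]
    print(k,*fit(lambda x,y,z:cyl(x,y,z-.022,z),[x,y,.126],o),[len(a[1]) for a in o])
for k in('can_red','can_yellow','can_blue','carton','board','oil'):
    q=[(c,t[0]['point'][::-1]) for c in('scene','side') if (t:=tip_of(c,k))]
    if len(q)==2: print(k,least_squares(lambda v:np.concatenate([proj(P[c],v)[0]-a for c,a in q]),[.5,0,0]).x)
E
```

```text
clock: 51.12
eef_pos: [0.5076, -0.1174, 0.1496]
tool_rot: [-2.219, -2.222, 0.001]
ft_force: [0.1, -0.9, -1.5]
opening: 0.0561
finger_force: 29.9
clock: 52.25
eef_pos: [0.508, -0.118, 0.0823]
tool_rot: [2.221, 2.221, 0.0]
ft_force: [0.3, -0.5, -2.3]
opening: 0.0552
finger_force: 29.9
clock: 53.5
eef_pos: [0.509, -0.1183, 0.2911]
tool_rot: [2.219, 2.218, 0.005]
ft_force: [0.1, -0.5, 0.0]
opening: 0.0776
finger_force: 0.0
clock: 54.12
eef_pos: [0.4282, -0.1776, 0.3077]
tool_rot: [-2.22, -2.222, -0.0]
ft_force: [-0.5, -0.6, -0.5]
opening: 0.0779
finger_force: 0.0
red [ 0.5038 -0.0302  0.1245] 1.1324165600417473 [508, 605]
yellow [ 0.5064 -0.1178  0.1246] 0.9818698179763601 [570, 562]
blue [0.5021 0.0607 0.1247] 0.9759212128026888 [445, 623]
can_red [ 0.4976  0.0148 -0.0091]
can_yellow [ 0.5024 -0.1188  0.0097]
can_blue [0.501  0.0625 0.0152]
carton [0.4943 0.3426 0.0059]
board [0.4963 0.3385 0.0046]
oil [ 0.7896  0.0508 -0.004 ]
```

View pics/side8.png

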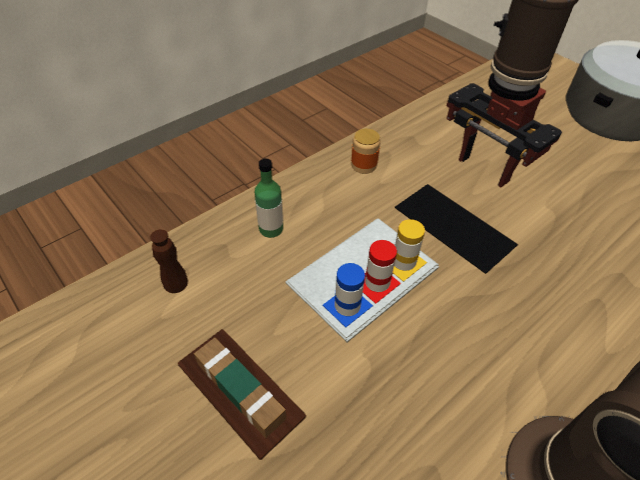

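View pics/wrist8.png

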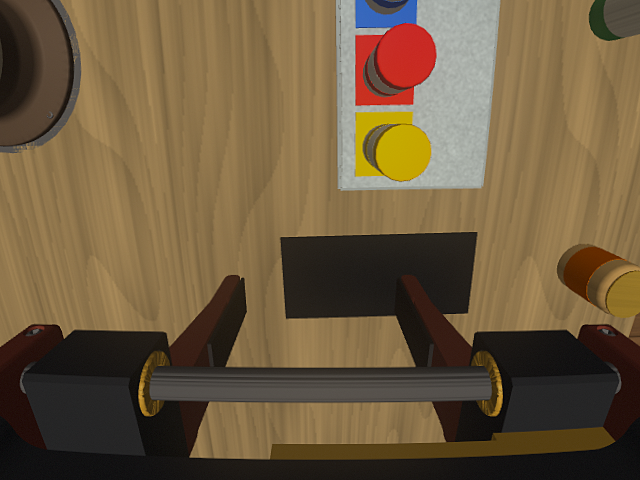

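In the side view each can stands on the mat of its own colour: blue (350,290), red (380,270), yellow (409,250). The carton lies along the board at (240,385), and the wrist view agrees for red and yellow. The measured axes are within about 3 mm of the mat centres, so I'm handing in.

```bash
python3 -c "from bench import *; print(sign_off())"
```

```text
the job is handed in; nothing more can be done
None
```

The job is handed in at about 55 s of the 138 s allowed: the carton lies along the board about 5 mm off its centre, each canister is back on the mat of its lid's colour about 3 mm off centre by my measurements, and the oil bottle was not touched; no verdict came back.

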